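Un-nest a parts tote and stack it the other way round

TASK

The small parts tote with the grip block is nested inside the tote that is screwed to the desk. Lift it straight out, turn it half round and stack it on top instead: work it gently along the rails until all four lugs drop fully home in the notches, and leave it standing level there. Do not ram or drop it onto the lower tote, and leave the other things on the desk alone.

Things in the scene. Friction and masses are not known exactly. Their poses are not given: they have to be found in the camera images.
- base_tote: Lower tote, grey, open-topped, screwed to the desk: 280 (x) x 160 (y) x 70 (z) mm, walls and floor 5. Origin: centre of underside; x along its length, z up. Its +x end wall is cut down to 50 mm. Deep nest slots, 18 mm wide, open at the top: at x = +-90 in the +y wall, +-25 in the -y wall. A black frame with stacking rails rides on its long walls (see rail_mid).
- rail_mid (a point): Fixed point on the lower tote's axis, 78 mm up: height of the flat rail tops. Black rails lie over both long walls (y = 75 to 88 mm), with 4 notches 13 mm long in x, 6 deep. Frame centred: notches at base x = +-25 (+y wall) and +-90 (-y wall); flat rail 37 mm or so each side of each. The one-piece frame is clamped -16 to +16 mm along x from there: NOT measured, find it by feel or sight.
- tote: Upper tote to handle, grey, open, 210 (x) x 142 (y) x 60 (z) mm, 0.3 to 0.6 kg. Origin: centre of underside; z up. Starts nested in the lower one: same heading, underside on its floor, 5 mm above the desk; lifts straight out with 3 mm play. Half turned, its lugs land on the rails: underside then 64 mm above the lower tote's; 58 when all lugs are home in the notches.
- tote_lugs (a point): Point on the tote's axis at the height of its lug undersides, 14 mm above its underside. Four lugs stick out (to y = +-86): at tote x = +-90 on its +y side, +-25 on its -y side, each 10 long in x, 12 high. Stacked and home, tote origin is off the lower tote's centre along x by just the frame's unknown setting. Play: 1.5 mm each way in x in the notches, 4 mm in y between the walls.
- tote_scoop (a point): Top middle of the tote's +x end wall, which is cut down to 32 mm (other end: 60): 105 mm along the tote's x from its origin.
- tote_grip (a point): Point to grip: on the tote's axis in its grip block, 76 mm above the tote's underside, 16 mm below the block's top. The block is 50 (x) x 22 (y) mm and may be gripped across either; below it a web 8 mm thick runs along x, top 40 mm above the underside.
- sensor: Bystander, to be left alone: small aluminium sensor block 50 x 36 x 14 with four steel studs, beside the totes (+y side of the base tote). Sizes in mm. Origin: centre of its underside.
- stapler: Bystander, to be left alone: black stapler 120 x 32 x 42, beside the totes (-y side of the base tote). Sizes in mm. Origin: centre of its underside.
- notepad: Bystander, to be left alone: small paper pad 100 x 75 x 17, just beyond the base tote's +x end. Sizes in mm. Origin: centre of its underside.
- coffee_cup: Bystander, to be left alone: paper coffee cup, 80 across, 100 tall. Sizes in mm. Origin: centre of its underside.
- pen_cup: Bystander, to be left alone: black pen cup, 76 across, with pens up to 150 tall. Sizes in mm. Origin: centre of its underside.
- mouse: Bystander, to be left alone: black computer mouse 105 x 62 x 35. Sizes in mm. Origin: centre of its underside.
- tape: Bystander, to be left alone: black tape dispenser 130 x 50 x 75. Sizes in mm. Origin: centre of its underside.

How it is judged:
By the outcome, as a careful person would: the job done as asked, in the order asked, and still so for the second after the job is handed in, with the robot touching nothing.
It also fails if it takes over 72 s, if anything falls off the work surface, if the arm or the gripper's body presses on something with over 40 N, if the wrist force passes 120 N, or if a joint passes its speed limit or range.

ROBOT

A 6-joint arm with a two-finger parallel gripper is mounted at the origin on the work surface. World frame = base frame: x ahead of the robot, y to its left, z up, the work surface at z = 0. Lengths are in m, angles in rad, forces in N, time in s.
With the tool pointing down it reaches from about 0.25 to 0.8 m from the base axis. Payload 3.9 kg.
Tool frame: the origin (TCP) lies where the fingers leave the gripper's body, on its centre line; the fingertips stand 73 mm ahead of it and the grasp point (between the pads) lies 54 mm ahead of it; y points along the fingers, x is the direction in which the jaws open and shut, and the axes are right-handed (so a half turn about y gives the same grasp; the last joint's range is limited). The gripper opens to 85 mm and grips with 20 to 120 N. Pads are 22 mm wide; open, the fingers measure 114 mm over their backs; the gripper's body (76 mm by 85 mm) begins 54 mm behind the grasp point. The pads swing forward as they close: fully open they stand 13 mm farther back than shut.
Start: joints at [-1.227, 0.26, -0.138, 1.173, 0, 1.571], TCP at [0.177, -0.494, 0.304] pointing down, gripper open.
Joint ranges: [-2.78, 2.78], [-0.83, 1.72], [-1.28, 1.37], [-1.9, 2.12], [-1.57, 1.48], [-3.14, 3.14]. Speed limits (rad/s): [2.57, 2.57, 3.14, 3.14, 3.14, 3.14].

INTERFACE

Orientations are given as a 3x3 rotation matrix whose columns are the frame's x, y, z axes.
In Python, from station import r gives the robot as it stands.
- The arm moves only by the tool apply_moves, never from a script. Its argument "deltas" is a list of rows, each a list of 2 entries, a list of its own where there are three numbers: the shift along the world's x, y, z in mm, then the turn, a rotation vector about the world's x, y, z in degrees. A call has 1 to 8 rows; each row is the pose to reach, as a shift and turn from the pose commanded when the call began; what a row does not reach only later rows make up. A row lasts 1/10 s, in which the tool goes at most 50 mm and 8.59 degrees, less where a joint would pass 70% of its speed; a pose out of reach is approached as far as the arm can. A call with a gripper value outside its range is refused whole. "grip" is the finger opening in mm, from 0 to 85.4, set as the call begins (left out, the last holds). The fingers move at their own pace and stop on an object; "newtons" is the grip in N (left out, the last holds). Time passes only in rows, so rows that repeat a pose let the fingers close. It gives the time, the measured TCP pose, the force and the opening at its end, in the units of the state.
- r.sense(): the state, without advancing time (a new reading comes with each control period).
- r.capture(name): name is "scene" or "top" or "wrist"; returns the picture (384x512x3 uint8, red, green, blue); there is no depth.
- r.camera_info(name): a dict with "camera_matrix" (3x3 intrinsics, pixels), "rvec" (rotation vector, rad) and "tvec" (3), from world to camera coordinates, as OpenCV has them; the wrist camera has in their place "tool_from_camera" (4x4, takes a point from camera to tool coordinates, whose origin is the TCP and whose axes are the tool frame's). Camera axes: x right, y down, z forward; pixel columns grow to the right and rows downward; lengths in m; the calibration is good to about 2 mm. A picture is of the moment at which its call begins: read the wrist's pose just before it. camera_info takes no time and is no camera call.
- r.job_done(): hands the job in, once; it reports no verdict.
The state is a dict: "clock": time; "joint_pos": joint angles; "joint_velocities": joint speeds; "tau": joint torques, N m; "eef_pos": TCP position; "ee_rot": TCP orientation; "wrist_force": force on the tool from outside, world axes, zero at the start; "ft_torque": the same for the moment, N m; "gripper_width": opening from 0.0 (shut) to 1.0 (fully open).
Only numpy, scipy, OpenCV 4.12 (cv2) and the standard library are available. Lean on these libraries where they do the work, as an engineer would, in place of code of your own. Each camera call takes 0.05 s, during which the arm holds its last target. There are 200 camera calls.

## Working session

There is one attempt and no reset: what is moved stays moved. The work goes in short steps, Python scripts to look and compute and a tool call to move; the robot and the scene stay as the last step left them, time stands still between calls to the robot, and variables do not carry over. Pictures are saved under pics/ and viewed, about 8 in all and at most 12, crops included, and the job is handed in when it is done.

Besides the shell and the picture viewer there is one more tool, called as name([rows], argument=value, ...), one row to a line, values as JSON. apply_moves: Moves the arm, as the interface text tells. Its arguments: {"type":"object","properties":{"deltas":{"type":"array"},"grip":{"type":"number"},"newtons":{"type":"number"}},"required":["deltas"]}

```bash
mkdir -p pics
python3 - <<'E'
from station import r
import cv2,numpy as np
s=r.sense();print(s)
ims=[]
for n in("scene","top"):
    i=r.camera_info(n);print(n,i)
    im=r.capture(n)[:,:,::-1];cv2.imwrite(f"pics/{n}0.png",im)
    cv2.imwrite(f"pics/{n}0b.png",cv2.resize(im,(800,600),interpolation=cv2.INTER_CUBIC))
print(r.camera_info("wrist"))
E
```

```text
{'clock': 0.0, 'joint_pos': array([-1.22698305e+00,  2.60700052e-01, -1.39406257e-01,  1.17271241e+00,
       -7.25697118e-06,  1.57084360e+00]), 'joint_velocities': array([-0.00077045,  0.0010315 ,  0.00028833,  0.00146028, -0.00083941,
        0.00053094]), 'tau': array([-2.76388302e-03, -4.05680931e+01,  2.53919506e+01,  1.87741604e-02,
       -5.71787841e-04, -3.70053343e-06]), 'eef_pos': array([ 0.1767768 , -0.49374959,  0.3030423 ]), 'ee_rot': array([[ 3.37034447e-01, -6.88537447e-04,  9.41492065e-01],
       [-9.41490144e-01,  1.90158209e-03,  3.37035150e-01],
       [-2.02238577e-03, -9.99997955e-01, -7.35255400e-06]]), 'wrist_force': array([ 0.36571614,  0.32859704, -0.04949573]), 'ft_torque': array([ 0.00849586, -0.04392206,  0.01607552]), 'gripper_width': 1.000532231724282}
scene {'camera_matrix': array([[372.03786538,   0.        , 257.89808808],
       [  0.        , 372.03786538, 194.792504  ],
       [  0.        ,   0.        ,   1.        ]]), 'rvec': array([ 1.42900428,  2.33712054, -0.75194625]), 'tvec': array([ 0.29494878, -0.39721372,  1.40113275])}
top {'camera_matrix': array([[408.99812889,   0.        , 248.38608856],
       [  0.        , 408.99812889, 200.9663439 ],
       [  0.        ,   0.        ,   1.        ]]), 'rvec': array([ 2.12283843, -2.14469998,  0.18204381]), 'tvec': array([0.0063407 , 0.60121354, 1.25142617])}
{'camera_matrix': array([[298.37353949,   0.        , 251.32208939],
       [  0.        , 298.37353949, 192.50429344],
       [  0.        ,   0.        ,   1.        ]]), 'tool_from_camera': array([[ 9.99999750e-01, -6.21324441e-04, -3.38756389e-04,
        -4.29169103e-04],
       [ 1.29281461e-04, -3.10240595e-01,  9.50658065e-01,
        -6.98365546e-02],
       [-6.95763074e-04, -9.50657871e-01, -3.10240437e-01,
         7.93052397e-02],
       [ 0.00000000e+00,  0.00000000e+00,  0.00000000e+00,
         1.00000000e+00]])}
```

View pics/top0b.png

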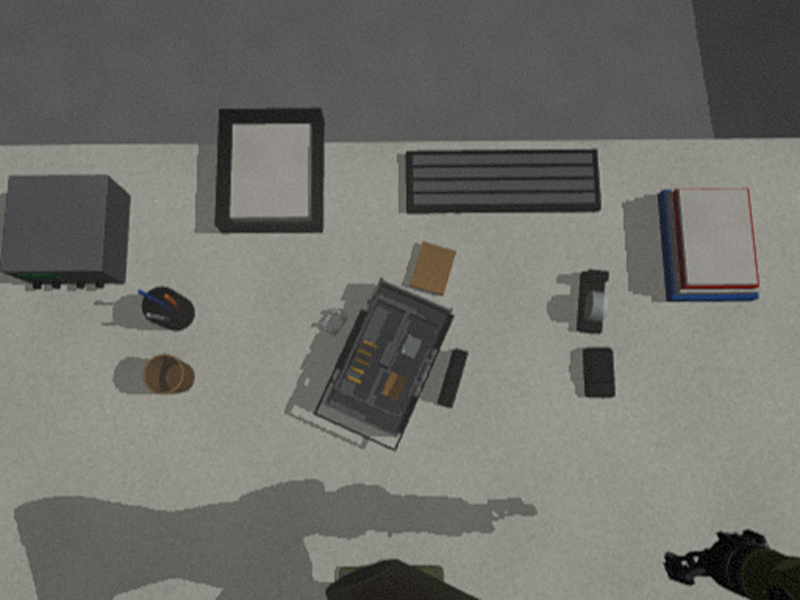

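View pics/scene0b.png

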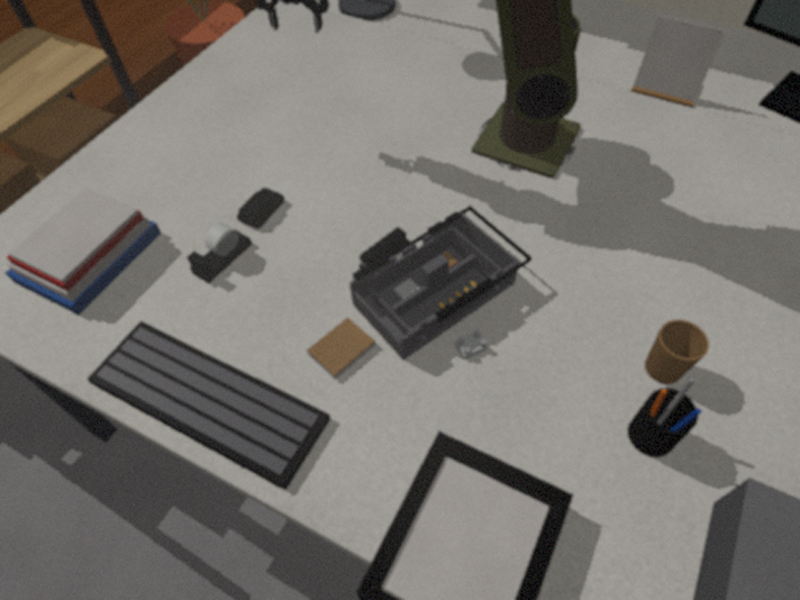

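```bash
cat > h.py <<'E'
from station import r
import cv2,numpy as np
def cam(n,s=None):
    i=r.camera_info(n);K=i["camera_matrix"]
    if n=="wrist":
        T=np.eye(4);T[:3,:3]=s["ee_rot"];T[:3,3]=s["eef_pos"];W=T@i["tool_from_camera"]
        return K,W[:3,:3],W[:3,3]
    R=cv2.Rodrigues(np.array(i["rvec"]))[0];return K,R.T,-R.T@i["tvec"]
def ray(c,p,z):
    K,R,t=c;p=np.atleast_2d(p).astype(float)
    d=(R@np.linalg.inv(K)@np.c_[p,np.ones(len(p))].T).T
    return t+d*((z-t[2])/d[:,2])[:,None]
def proj(c,P):
    K,R,t=c;q=(K@R.T@(np.atleast_2d(P)-t).T).T;return q[:,:2]/q[:,2:]
E
python3 - <<'E'
from h import *
np.set_printoptions(precision=4,suppress=True)
c=cam("top");k=1/1.5625
for n,p,z in[("base +x+y",(380,280),.05),("base+x-y",(453,313),.05),("frame end +y",(316,414),.078),("frame end -y",(396,449),.078),("notepad",(432,268),.017),("sensor",(332,320),.014),("stapler",(453,378),.042),("g1",(411,347),.09),("g2",(393,385),.09)]:
    print(n,ray(c,np.array(p)*k,z)[0])
im=cv2.imread("pics/top0.png")[165:300,175:305]
cv2.imwrite("pics/topc.png",cv2.resize(im,None,fx=5,fy=5,interpolation=cv2.INTER_CUBIC)[:600]*1)
E
```

```text
base +x+y [0.6726 0.0161 0.05  ]
base+x-y [ 0.6021 -0.1322  0.05  ]
frame end +y [0.401  0.1423 0.078 ]
frame end -y [ 0.3328 -0.0123  0.078 ]
notepad [ 0.7049 -0.0939  0.017 ]
sensor [0.596  0.1177 0.014 ]
stapler [ 0.4705 -0.1294  0.042 ]
g1 [ 0.5286 -0.0439  0.09  ]
g2 [ 0.4548 -0.0078  0.09  ]
```

View pics/topc.png

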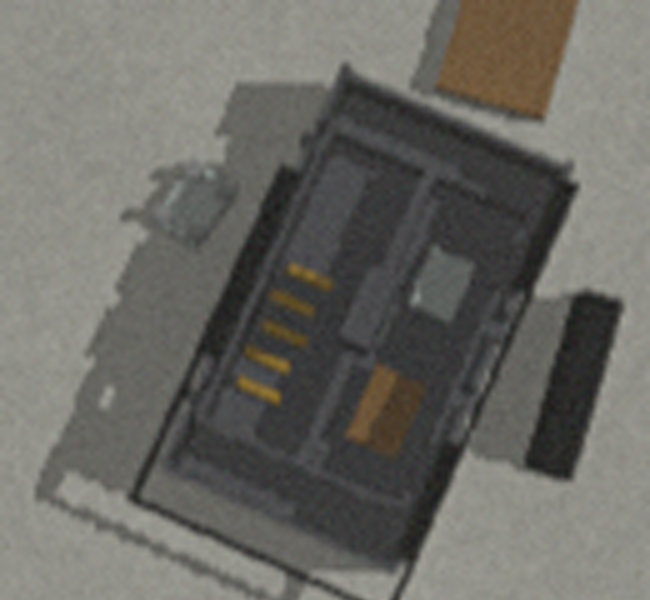

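apply_moves([
  [[45,65,0],[0,0,6]],
  [[85,125,0],[0,0,12]],
  [[125,190,0],[0,0,18]],
  [[165,250,0],[0,0,24]],
  [[205,310,0],[0,0,30]],
  [[250,370,0],[0,0,36]],
  [[290,435,0],[0,0,41]],
  [[330,495,0],[0,0,45]],
], grip=85)

```text
clock: 0.9
eef_pos: [0.3994, -0.1596, 0.3038]
ee_rot: [[0.905, -0.0, 0.425], [-0.425, -0.0, 0.905], [-0.0, -1.0, -0.0]]
wrist_force: [0.9, -1.0, -0.4]
gripper_width: 0.996
```

apply_moves([
  [[28,40,0],[0,0,0]],
  [[56,80,0],[0,0,0]],
  [[84,120,0],[0,0,0]],
  [[111,160,0],[0,0,0]],
  [[111,160,0],[0,0,0]],
  [[111,160,0],[0,0,0]],
])

```text
clock: 1.5
eef_pos: [0.5098, -0.0007, 0.3032]
ee_rot: [[0.905, -0.002, 0.425], [-0.425, -0.0, 0.905], [-0.001, -1.0, -0.001]]
wrist_force: [-0.8, -0.4, -0.3]
gripper_width: 0.992
```

Run:
```python
from h import *
s=r.sense();print(s["clock"],s["eef_pos"],s["ee_rot"],s["joint_pos"],s["wrist_force"])
np.save("s1.npy",s,allow_pickle=True)
im=r.capture("wrist")[:,:,::-1];cv2.imwrite("pics/w1.png",im)
cv2.imwrite("pics/w1b.png",cv2.resize(im,(800,600),interpolation=cv2.INTER_CUBIC))
print(ray(cam("top"),(249,226),.097))
```

```text
1.5 [ 0.50984125 -0.00068365  0.30317035] [[ 9.05133527e-01 -1.85780211e-03  4.25123331e-01]
 [-4.25124818e-01 -4.77171272e-04  9.05134609e-01]
 [-1.47870434e-03 -9.99998160e-01 -1.22170150e-03]] [-1.10798423e-03  2.35593993e-01 -1.73412514e-01  1.16364709e+00
 -4.79229412e-04  2.00878818e+00] [-0.79477822 -0.38354323 -0.26109733]
[[ 0.51621621 -0.00079042  0.097     ]]
```

View pics/w1b.png

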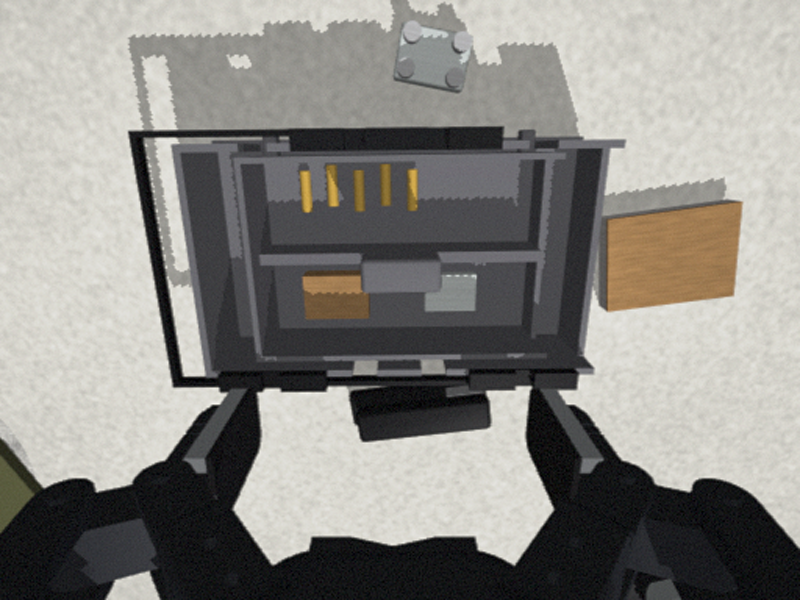

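Run:
```python
import cv2,numpy as np
im=cv2.imread("pics/w1.png")
a=im[76:104,80:400];b=im[225:255,80:400];c=im[160:192,80:400]
o=np.vstack([cv2.resize(np.clip(x*2.2,0,255).astype('u1'),None,fx=2.5,fy=5,interpolation=cv2.INTER_CUBIC) for x in(a,b,c)])
for x in range(0,800,50): cv2.line(o,(x,0),(x,5 if x%100 else 12),(0,0,255),1)
print(o.shape);cv2.imwrite("pics/strip.png",o)
```

```text
(450, 800, 3)
```

View pics/strip.png

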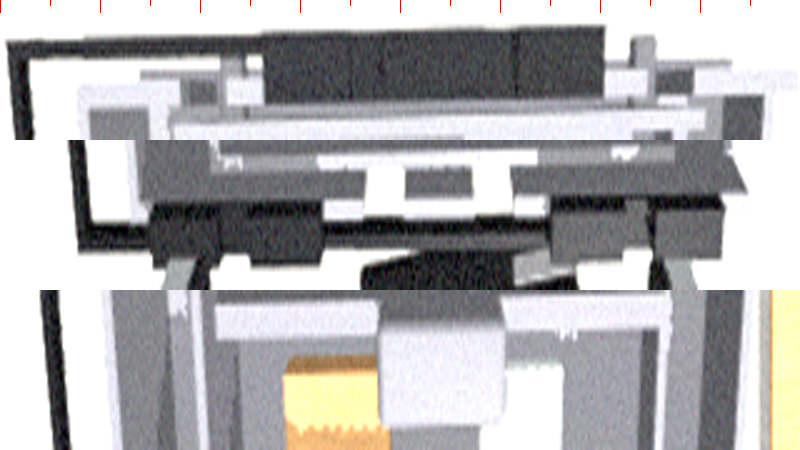

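```bash
cat > m.py <<'E'
from h import *
np.set_printoptions(precision=1,suppress=True)
s=np.load("s1.npy",allow_pickle=True).item();c=cam("wrist",s)
A=lambda x,y:(80+x/2.5,76+y/5)
B=lambda x,y:(80+x/2.5,225+(y-140)/5)
C=lambda x,y:(80+x/2.5,160+(y-290)/5)
a=np.radians(-25.2);R=np.array([[np.cos(a),np.sin(a)],[-np.sin(a),np.cos(a)]])
k=.64
def show(n,p,z):
    P=ray(c,p,z)[0];print(n,P*1000,"loc",R@(P[:2]-[.51,0])*1000)
for x in(263,352,516,604):show("+y rail",A(x,65),.078)
for x in(150,215,323,551,640,722):show("-y rail",B(x,235),.078)
for p in((380,318),(503,318),(505,425),(385,425)):show("blk",C(*p),.097)
for p,z in(((173,148),.07),((208,375),.07),((608,150),.05),((580,368),.05)):show("base",(p[0]*k,p[1]*k),z)
for p in((130,132),(173,385)):show("bail",(p[0]*k,p[1]*k),.078)
E
python3 m.py
```

```text
+y rail [489.3 102.8  78. ] loc [-62.5  84.2]
+y rail [519.4  88.7  78. ] loc [-29.3  84.2]
+y rail [574.8  62.6  78. ] loc [32.  84.2]
+y rail [604.5  48.6  78. ] loc [64.8 84.2]
-y rail [365.3 -17.4  78. ] loc [-123.6  -77.4]
-y rail [391.2 -29.6  78. ] loc [-94.9 -77.3]
-y rail [434.4 -49.8  78. ] loc [-47.2 -77.3]
-y rail [525.4 -92.6  78. ] loc [ 53.3 -77.2]
-y rail [ 560.9 -109.3   78. ] loc [ 92.5 -77.2]
-y rail [ 593.6 -124.6   78. ] loc [128.7 -77.2]
blk [499.4  22.1  97. ] loc [-19.   15.5]
blk [541.5   2.3  97. ] loc [27.5 15.5]
blk [533.8 -17.5  97. ] loc [28.9 -5.7]
blk [491.7   2.3  97. ] loc [-17.5  -5.7]
base [420.2 129.7  70. ] loc [-136.5   79.1]
base [356.1 -12.2  70. ] loc [-134.1  -76.6]
base [670.7  10.4  50. ] loc [141.   77.9]
base [ 604.5 -133.7   50. ] loc [142.4 -80.7]
bail [405.3 146.7  78. ] loc [-157.2   88.2]
bail [334.3  -6.1  78. ] loc [-156.3  -80.3]
```

apply_moves([
  [[6,2,-45],[0,0,0]],
  [[6,2,-90],[0,0,0]],
  [[6,2,-125],[0,0,0]],
  [[6,2,-145],[0,0,0]],
  [[6,2,-160],[0,0,0]],
  [[6,2,-170],[0,0,0]],
  [[6,2,-170],[0,0,0]],
])

```text
clock: 2.25
eef_pos: [0.5144, -0.0007, 0.1329]
ee_rot: [[0.903, -0.003, 0.429], [-0.429, -0.0, 0.903], [-0.003, -1.0, -0.001]]
wrist_force: [0.3, 0.3, -0.2]
gripper_width: 0.99
```

apply_moves([
  [[0,0,0],[0,0,0]],
  [[0,0,0],[0,0,0]],
  [[0,0,0],[0,0,0]],
  [[0,0,0],[0,0,0]],
  [[0,0,0],[0,0,0]],
  [[0,0,0],[0,0,0]],
], grip=40, newtons=50)

```text
clock: 2.85
eef_pos: [0.5165, 0.0004, 0.1352]
ee_rot: [[0.904, 0.002, 0.427], [-0.427, -0.0, 0.904], [0.002, -1.0, 0.001]]
wrist_force: [-0.7, -0.4, 6.8]
gripper_width: 0.579
```

apply_moves([
  [[0,0,0],[0,0,0]],
  [[0,0,2],[0,0,0]],
  [[0,0,5],[0,0,0]],
  [[0,0,8],[0,0,0]],
  [[0,0,12],[0,0,0]],
  [[0,0,12],[0,0,0]],
  [[0,0,12],[0,0,0]],
], newtons=80)

```text
clock: 3.55
eef_pos: [0.516, 0.0005, 0.146]
ee_rot: [[0.904, 0.0, 0.427], [-0.427, -0.0, 0.904], [0.0, -1.0, 0.0]]
wrist_force: [0.6, -0.6, -2.7]
gripper_width: 0.574
```

Run:
```python
from h import *
s=r.sense();print(s["eef_pos"],s["wrist_force"],s["ft_torque"],s["gripper_width"])
```

```text
[5.16004506e-01 4.69916248e-04 1.45964411e-01] [ 0.61276642 -0.6112027  -2.74189228] [ 0.0267616   0.01257177 -0.03878619] 0.5737159741393476
```

apply_moves([
  [[0,0,12],[0,0,0]],
  [[0,0,27],[0,0,0]],
  [[0,0,45],[0,0,0]],
  [[0,0,65],[0,0,0]],
  [[0,0,85],[0,0,0]],
  [[0,0,105],[0,0,0]],
  [[0,0,115],[0,0,0]],
  [[0,0,115],[0,0,0]],
])

```text
clock: 4.35
eef_pos: [0.5169, 0.0004, 0.2628]
ee_rot: [[0.904, 0.004, 0.427], [-0.427, -0.0, 0.904], [0.003, -1.0, 0.002]]
wrist_force: [0.0, 0.6, -3.1]
gripper_width: 0.575
```

Run:
```python
from h import *
s=r.sense();print(s["eef_pos"],s["ee_rot"],s["wrist_force"],s["ft_torque"],s["gripper_width"])
np.save("s2.npy",s,allow_pickle=True)
im=r.capture("wrist")[:,:,::-1];cv2.imwrite("pics/w2.png",im)
im2=r.capture("scene")[:,:,::-1]
cv2.imwrite("pics/w2b.png",np.hstack([cv2.resize(im,(400,300)),cv2.resize(im2[100:260,190:400],(394,300))]))
```

```text
[5.16932883e-01 4.39943332e-04 2.62785317e-01] [[ 9.04039511e-01  3.76933899e-03  4.27432280e-01]
 [-4.27435304e-01 -3.70054594e-06  9.04045939e-01]
 [ 3.40923734e-03 -9.99992896e-01  1.60780312e-03]] [ 0.04932791  0.57088862 -3.06364609] [ 0.02708419 -0.03144107 -0.0107418 ] 0.5752439707561398
```

View pics/w2b.png

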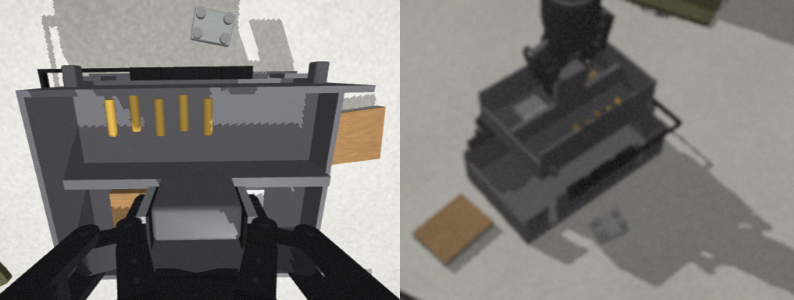

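apply_moves([
  [[0,0,0],[0,0,6]],
  [[0,0,0],[0,0,13]],
  [[0,0,0],[0,0,21]],
  [[0,0,0],[0,0,29]],
  [[0,0,0],[0,0,37]],
  [[0,0,0],[0,0,45]],
  [[0,0,0],[0,0,53]],
  [[0,0,0],[0,0,61]],
])

```text
clock: 5.25
eef_pos: [0.515, 0.0004, 0.2593]
ee_rot: [[0.809, -0.003, -0.588], [0.588, 0.0, 0.809], [-0.003, -1.0, 0.002]]
wrist_force: [0.2, -0.2, -2.4]
gripper_width: 0.571
```

apply_moves([
  [[0,0,0],[0,0,8]],
  [[0,0,0],[0,0,16]],
  [[0,0,0],[0,0,24]],
  [[0,0,0],[0,0,32]],
  [[0,0,0],[0,0,40]],
  [[0,0,0],[0,0,48]],
  [[0,0,0],[0,0,56]],
  [[0,0,0],[0,0,64]],
])

```text
clock: 6.05
eef_pos: [0.515, 0.0005, 0.2593]
ee_rot: [[-0.174, -0.003, -0.985], [0.985, 0.0, -0.174], [0.001, -1.0, 0.003]]
wrist_force: [0.8, -0.3, -3.2]
gripper_width: 0.58
```

apply_moves([
  [[0,0,0],[0,0,8]],
  [[0,0,0],[0,0,16]],
  [[0,0,0],[0,0,24]],
  [[0,0,0],[0,0,32]],
  [[0,0,0],[0,0,40]],
  [[0,0,0],[0,0,48]],
  [[0,0,0],[0,0,55]],
  [[0,0,0],[0,0,55]],
])

```text
clock: 6.85
eef_pos: [0.5151, 0.0005, 0.2595]
ee_rot: [[-0.904, -0.003, -0.428], [0.428, 0.0, -0.904], [0.003, -1.0, 0.001]]
wrist_force: [0.1, -0.3, -3.7]
gripper_width: 0.574
```

apply_moves([
  [[-2,2,-10],[0,0,0]],
  [[-2,2,-20],[0,0,0]],
  [[-2,2,-30],[0,0,0]],
  [[-2,2,-30],[0,0,0]],
  [[-2,2,-30],[0,0,0]],
])

```text
clock: 7.35
eef_pos: [0.5135, 0.0024, 0.2303]
ee_rot: [[-0.904, -0.001, -0.428], [0.428, -0.0, -0.904], [0.001, -1.0, 0.001]]
wrist_force: [1.2, 0.2, -3.5]
gripper_width: 0.571
```

Run:
```python
from h import *
s=r.sense();print(s["clock"],s["eef_pos"],s["ee_rot"],s["wrist_force"],s["ft_torque"],s["gripper_width"],s["joint_pos"])
np.save("s3.npy",s,allow_pickle=True)
im=r.capture("wrist")[:,:,::-1];cv2.imwrite("pics/w3.png",im)
g=np.clip(im*1.8,0,255).astype('u1')
cv2.imwrite("pics/w3b.png",cv2.resize(g,(800,600),interpolation=cv2.INTER_CUBIC))
```

```text
7.35 [0.51353319 0.00243235 0.23026283] [[-9.03895560e-01 -1.40309641e-03 -4.27750918e-01]
 [ 4.27751389e-01 -3.97589948e-05 -9.03896425e-01]
 [ 1.25124688e-03 -9.99999015e-01  6.36114415e-04]] [ 1.16486193  0.23664943 -3.50609557] [ 0.03408881 -0.06331982  0.00070559] 0.571382614191184 [ 4.75243128e-03  2.84850434e-01 -3.03044191e-01  9.84304972e-01
 -3.30904517e-05 -1.12404028e+00]
```

View pics/w3b.png

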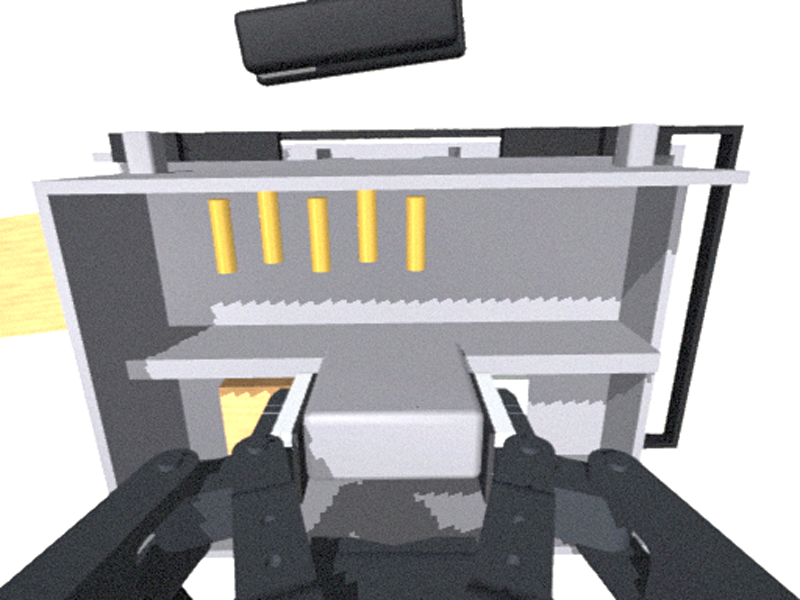

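Run:
```python
import cv2,numpy as np
im=cv2.imread("pics/w3.png")
a=im[76:124,60:260];b=im[76:124,290:490]
o=np.vstack([cv2.resize(np.clip(x*2.2,0,255).astype('u1'),None,fx=4,fy=6,interpolation=cv2.INTER_CUBIC) for x in(a,b)])
for x in range(0,800,50): cv2.line(o,(x,0),(x,5 if x%100 else 12),(0,0,255),1)
cv2.imwrite("pics/strip3.png",o)
```

```text
(no output)
```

View pics/strip3.png

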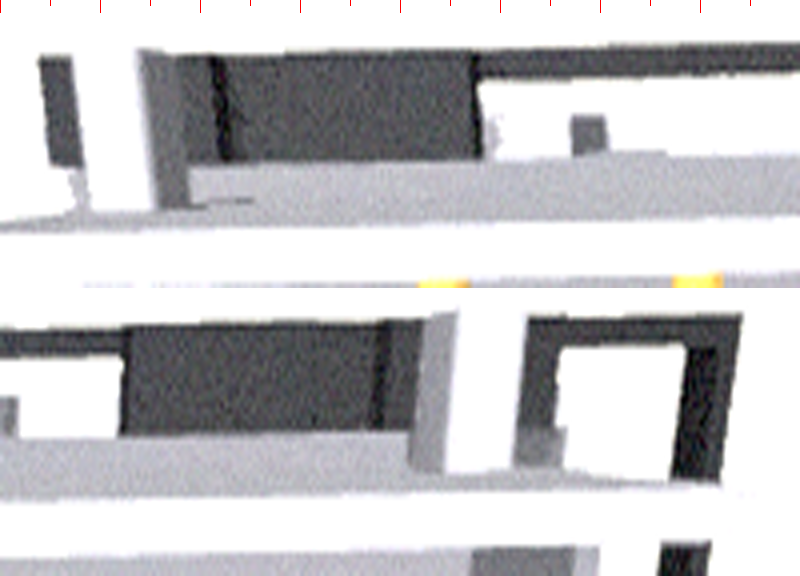

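```bash
cat > m3.py <<'E'
from h import *
np.set_printoptions(precision=1,suppress=True)
s=np.load("s3.npy",allow_pickle=True).item();c=cam("wrist",s)
a=np.radians(-25.3);R=np.array([[np.cos(a),np.sin(a)],[-np.sin(a),np.cos(a)]])
L=lambda x,y:(60+x/4,76+y/6)
Q=lambda x,y:(290+x/4,76+(y-288)/6)
def show(n,p,z):
    P=ray(c,p,z)[0];print(n,"loc",R@(P[:2]-[.51,0])*1000)
print("tcp",R@(s["eef_pos"][:2]-[.51,0])*1000)
for x in(44,226,477):show("railL",L(x,107),.078)
for x in(122,377,558):show("railR",Q(x,380),.078)
for x in(82,147):show("lugL",L(x,130),.126)
for x in(452,521):show("lugR",Q(x,395),.126)
show("lugL tip",L(105,55),.126);show("lugR tip",Q(490,316),.126)
show("rail outer L",L(300,52),.078);show("rail outer R",Q(250,322),.078)
show("rail inner L",L(300,161),.078)
E
python3 m3.py
```

```text
tcp [2.2 3.7]
railL loc [128.8 -76.9]
railL loc [ 96.6 -76.9]
railL loc [ 52.3 -76.8]
railR loc [-47.4 -78.4]
railR loc [-92.4 -78.3]
railR loc [-124.3  -78.3]
lugL loc [ 96.4 -74.7]
lugL loc [ 87.4 -74.6]
lugR loc [-82.7 -76.5]
lugR loc [-92.2 -76.5]
lugL tip loc [ 92.1 -81.2]
lugR tip loc [-86.8 -83.3]
rail outer L loc [ 82.8 -82.9]
rail outer R loc [-69.3 -84.8]
rail inner L loc [ 84.3 -70.8]
```

apply_moves([
  [[0,0,-8],[0,0,0]],
  [[0,0,-16],[0,0,0]],
  [[0,0,-23],[0,0,0]],
  [[0,0,-27],[0,0,0]],
  [[0,0,-30],[0,0,0]],
  [[0,0,-30],[0,0,0]],
])

```text
clock: 8.0
eef_pos: [0.5137, 0.0025, 0.2004]
ee_rot: [[-0.904, -0.001, -0.427], [0.427, 0.0, -0.904], [0.001, -1.0, 0.0]]
wrist_force: [0.3, 0.5, -2.2]
gripper_width: 0.574
```

apply_moves([
  [[0,0,-0.5],[0,0,0]],
  [[0,0,-1],[0,0,0]],
  [[0,0,-1.5],[0,0,0]],
  [[0,0,-2],[0,0,0]],
  [[0,0,-2.5],[0,0,0]],
  [[0,0,-3],[0,0,0]],
])

```text
clock: 8.6
eef_pos: [0.514, 0.0024, 0.1979]
ee_rot: [[-0.904, 0.0, -0.427], [0.427, 0.0, -0.904], [-0.0, -1.0, -0.0]]
wrist_force: [-0.9, 0.4, -3.7]
gripper_width: 0.574
```

apply_moves([
  [[0,0,-0.5],[0,0,0]],
  [[0,0,-1],[0,0,0]],
  [[0,0,-1.5],[0,0,0]],
  [[0,0,-2],[0,0,0]],
  [[0,0,-2],[0,0,0]],
])

```text
clock: 9.1
eef_pos: [0.5139, 0.0024, 0.1958]
ee_rot: [[-0.904, -0.0, -0.427], [0.427, -0.0, -0.904], [0.0, -1.0, 0.0]]
wrist_force: [0.2, -0.3, -3.0]
gripper_width: 0.574
```

apply_moves([
  [[0,0,-0.5],[0,0,0]],
  [[0,0,-1],[0,0,0]],
  [[0,0,-1.5],[0,0,0]],
  [[0,0,-2],[0,0,0]],
  [[0,0,-2],[0,0,0]],
])

```text
clock: 9.6
eef_pos: [0.5139, 0.0025, 0.1938]
ee_rot: [[-0.904, -0.0, -0.427], [0.427, -0.0, -0.904], [0.0, -1.0, 0.0]]
wrist_force: [0.4, -0.7, -3.1]
gripper_width: 0.574
```

apply_moves([
  [[0,0,-0.4],[0,0,0]],
  [[0,0,-0.8],[0,0,0]],
  [[0,0,-1.2],[0,0,0]],
  [[0,0,-1.2],[0,0,0]],
])

```text
clock: 10.0
eef_pos: [0.5139, 0.0025, 0.1926]
ee_rot: [[-0.904, -0.0, -0.427], [0.427, 0.0, -0.904], [0.0, -1.0, 0.0]]
wrist_force: [-0.4, -1.0, -4.0]
gripper_width: 0.574
```

apply_moves([
  [[0,0,-0.4],[0,0,0]],
  [[0,0,-0.8],[0,0,0]],
  [[0,0,-1.2],[0,0,0]],
  [[0,0,-1.2],[0,0,0]],
])

```text
clock: 10.4
eef_pos: [0.5139, 0.0025, 0.1914]
ee_rot: [[-0.904, -0.0, -0.427], [0.427, -0.0, -0.904], [0.0, -1.0, 0.0]]
wrist_force: [-0.1, 0.4, -3.2]
gripper_width: 0.576
```

apply_moves([
  [[0,0,-0.4],[0,0,0]],
  [[0,0,-0.8],[0,0,0]],
  [[0,0,-1.2],[0,0,0]],
  [[0,0,-1.2],[0,0,0]],
])

```text
clock: 10.8
eef_pos: [0.5139, 0.0024, 0.1902]
ee_rot: [[-0.904, -0.0, -0.427], [0.427, -0.0, -0.904], [0.0, -1.0, 0.0]]
wrist_force: [-0.5, -0.4, -2.4]
gripper_width: 0.575
```

apply_moves([
  [[0,0,-0.4],[0,0,0]],
  [[0,0,-0.8],[0,0,0]],
  [[0,0,-1.2],[0,0,0]],
  [[0,0,-1.2],[0,0,0]],
])

```text
clock: 11.2
eef_pos: [0.5139, 0.0025, 0.1891]
ee_rot: [[-0.904, -0.0, -0.427], [0.427, 0.0, -0.904], [0.0, -1.0, 0.0]]
wrist_force: [-0.3, 0.1, -2.6]
gripper_width: 0.574
```

apply_moves([
  [[0,0,-0.4],[0,0,0]],
  [[0,0,-0.8],[0,0,0]],
  [[0,0,-1.2],[0,0,0]],
  [[0,0,-1.2],[0,0,0]],
])

```text
clock: 11.6
eef_pos: [0.514, 0.0025, 0.1883]
ee_rot: [[-0.904, 0.0, -0.427], [0.427, 0.0, -0.904], [-0.0, -1.0, -0.0]]
wrist_force: [-0.5, -0.4, 0.9]
gripper_width: 0.576
```

apply_moves([
  [[0,0,-0.5],[0,0,0]],
  [[0,0,-0.5],[0,0,0]],
  [[0.9,-0.4,-0.5],[0,0,0]],
  [[1.8,-0.85,-0.5],[0,0,0]],
  [[2.7,-1.3,-0.5],[0,0,0]],
  [[2.7,-1.3,-0.5],[0,0,0]],
])

```text
clock: 12.2
eef_pos: [0.5151, 0.0019, 0.1883]
ee_rot: [[-0.904, -0.002, -0.427], [0.427, 0.002, -0.904], [0.003, -1.0, -0.001]]
wrist_force: [-7.1, 2.8, 8.9]
gripper_width: 0.575
```

apply_moves([
  [[-1,0.5,0],[0,0,0]],
  [[-2,1,0],[0,0,0]],
  [[-3,1.4,0],[0,0,0]],
  [[-4,1.9,0],[0,0,0]],
  [[-5,2.4,0],[0,0,0]],
  [[-5,2.4,0],[0,0,0]],
])

```text
clock: 12.8
eef_pos: [0.5136, 0.0031, 0.1885]
ee_rot: [[-0.904, 0.005, -0.428], [0.428, -0.001, -0.904], [-0.005, -1.0, -0.001]]
wrist_force: [3.3, -3.4, 5.3]
gripper_width: 0.575
```

apply_moves([
  [[1.4,-0.6,0],[0,0,0]],
  [[2.6,-1.2,0.3],[0,0,0]],
  [[2.6,-1.2,0.3],[0,0,0]],
  [[2.6,-1.2,0.3],[0,0,0]],
])

```text
clock: 13.2
eef_pos: [0.5141, 0.0027, 0.1882]
ee_rot: [[-0.904, 0.0, -0.428], [0.428, 0.001, -0.904], [0.0, -1.0, -0.001]]
wrist_force: [-1.1, 0.9, 7.1]
gripper_width: 0.572
```

Run:
```python
from h import *
np.set_printoptions(precision=4,suppress=True)
s=r.sense();print(s["clock"],s["eef_pos"],s["ee_rot"],s["wrist_force"],s["ft_torque"])
im=r.capture("wrist")[:,:,::-1];im2=r.capture("scene")[:,:,::-1]
cv2.imwrite("pics/w4.png",np.vstack([cv2.resize(im[60:140,60:500],(800,145)),cv2.resize(im2[110:240,200:370],(596,455)) @np.eye(3) if 0 else cv2.copyMakeBorder(cv2.resize(im2[110:240,200:370],(596,455)),0,0,0,204,0)]))
```

```text
13.2 [0.5141 0.0027 0.1882] [[-0.904   0.0001 -0.4275]
 [ 0.4275  0.0011 -0.904 ]
 [ 0.0004 -1.     -0.001 ]] [-1.1197  0.8862  7.1435] [-0.0962  0.4363 -0.0156]
```

View pics/w4.png

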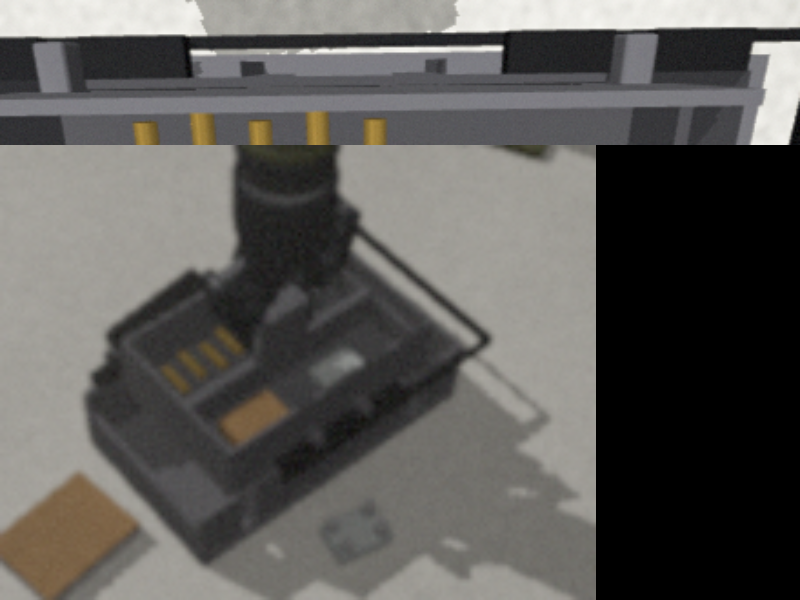

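apply_moves([
  [[0,0,0.5],[0,0,0]],
  [[0,0,0.8],[0,0,0]],
  [[0,0,0.8],[0,0,0]],
])

```text
clock: 13.6
eef_pos: [0.5141, 0.0027, 0.1883]
ee_rot: [[-0.904, -0.0, -0.427], [0.427, 0.001, -0.904], [0.001, -1.0, -0.001]]
wrist_force: [0.2, 1.7, 1.7]
gripper_width: 0.578
```

apply_moves([
  [[0,0,0],[0,0,0]],
  [[0,0,0],[0,0,0]],
  [[0,0,0],[0,0,0]],
  [[0,0,0],[0,0,0]],
  [[0,0,0],[0,0,0]],
  [[0,0,0],[0,0,0]],
], grip=75, newtons=20)

```text
clock: 14.2
eef_pos: [0.5142, 0.0023, 0.1885]
ee_rot: [[-0.904, -0.0, -0.427], [0.427, 0.0, -0.904], [0.0, -1.0, -0.0]]
wrist_force: [-0.0, 0.4, -0.2]
gripper_width: 0.878
```

apply_moves([
  [[0,0,8],[0,0,0]],
  [[0,0,22],[0,0,0]],
  [[0,0,42],[0,0,0]],
  [[0,0,65],[0,0,0]],
  [[0,0,90],[0,0,0]],
  [[0,0,110],[0,0,0]],
  [[0,0,120],[0,0,0]],
  [[0,0,120],[0,0,0]],
])

```text
clock: 15.0
eef_pos: [0.5151, 0.0024, 0.3102]
ee_rot: [[-0.904, 0.004, -0.427], [0.427, 0.0, -0.904], [-0.003, -1.0, -0.002]]
wrist_force: [0.8, -0.2, -0.1]
gripper_width: 0.879
```

Run:
```python
from h import *
s=r.sense();print(s["clock"],s["eef_pos"],s["wrist_force"])
np.save("s5.npy",s,allow_pickle=True)
im=r.capture("wrist")[:,:,::-1];cv2.imwrite("pics/w5.png",im)
cv2.imwrite("pics/w5b.png",cv2.resize(np.clip(im*1.5,0,255).astype('u1'),(800,600),interpolation=cv2.INTER_CUBIC))
```

```text
15.0 [0.51508686 0.0023576  0.31021635] [ 0.80421517 -0.24144494 -0.13256776]
```

View pics/w5b.png

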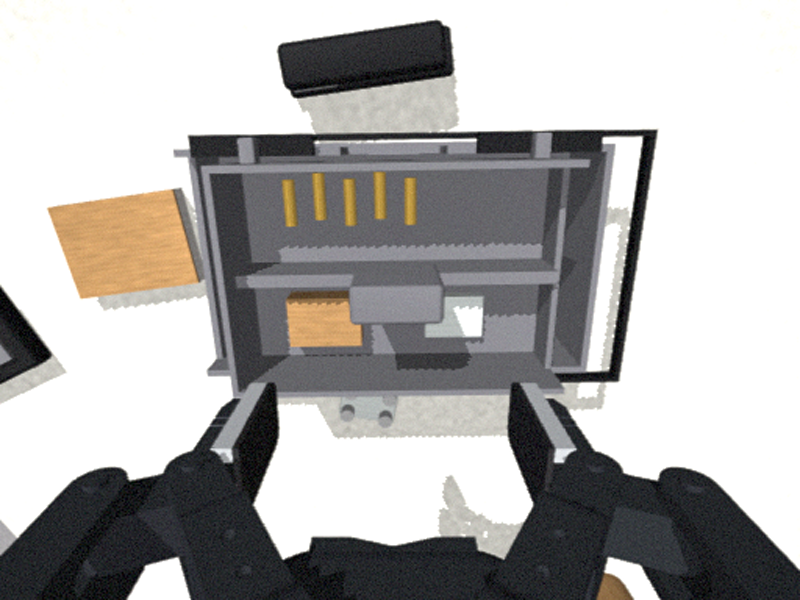

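Run:
```python
from h import *
np.set_printoptions(precision=1,suppress=True)
im=cv2.imread("pics/w5.png")
o=[cv2.resize(np.clip(x*2.2,0,255).astype('u1'),(800,200),interpolation=cv2.INTER_CUBIC) for x in(im[80:120,110:410],im[225:265,110:410])]
# second view: scene and top now
t=r.capture("top")[:,:,::-1];
b=np.clip(t[170:295,180:300]*1.6,0,255).astype('u1')
sc=np.clip(r.capture("scene")[:,:,::-1][120:235,210:350]*1.6,0,255).astype('u1')
o.append(np.hstack([cv2.resize(b,(200,200)),cv2.resize(sc,(600,200))]) if 0 else cv2.resize(sc[40:105],(800,200)))
o=np.vstack(o)
for x in range(0,800,50): cv2.line(o,(x,0),(x,5 if x%100 else 12),(0,0,255),1)
cv2.imwrite("pics/chk.png",o)
```

```text
(no output)
```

View pics/chk.png

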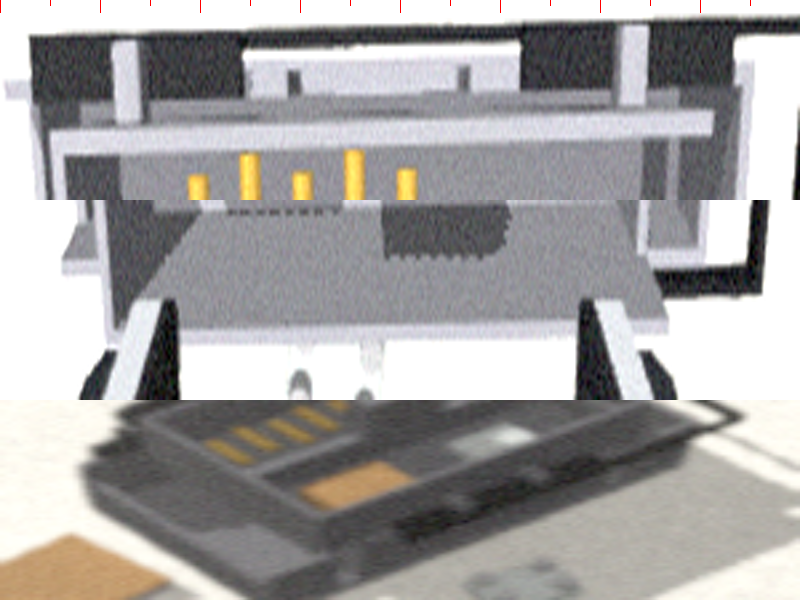

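Run:
```python
from h import *
s=np.load("s5.npy",allow_pickle=True).item();c=cam("wrist",s)
A=lambda x,y:(110+x*.375,80+y*.2)
B=lambda x,y:(110+x*.375,225+(y-200)*.2)
near=[A(52,131),A(713,109)];far=[B(107,343),B(667,332)]
for n,p in(("near",near),("far",far)):
    for z in(.112,.118,.124):
        P=ray(c,p,z);print(n,z,np.linalg.norm(P[1]-P[0])*1000,P[:,:2].mean(0)*1000)
P=ray(c,near+far,.118);print(np.linalg.norm(P[:2].mean(0)-P[2:].mean(0))*1000)
```

```text
near 0.112 213.50308468837187 [483.13662453 -62.07047981]
near 0.118 208.72190115114736 [483.07308698 -62.2344762 ]
near 0.124 203.94071761392283 [483.00954943 -62.3984726 ]
far 0.112 212.53818062041518 [542.91350577  69.11443969]
far 0.118 207.77860512436462 [541.51132601  66.012691  ]
far 0.124 203.0190296283141 [540.10914626  62.9109423 ]
140.93389824858744
```

```bash
python3 -c "
from station import r
print(r.job_done(), r.sense()['clock'])"
```

```text
the job is handed in; nothing more can be done
the job is handed in; nothing more can be done
```

The small tote is out of the nest, turned half round and stacked on the lower tote. My checks show it level with the lugs home in the notches. The job is handed in after about 15 s of robot time, with the gripper open and well clear.

**What I did:** I gripped the block across its 50 mm side and lifted straight up. After the half turn I lined the lugs up with the rail notches, using the wrist camera. They went straight in, so no searching along the rails was needed. Forces stayed under about 12 N at every reading.

**Last checks:**
- **Depth:** contact came with the tool at 188.3 mm. The home position works out at 188.2 mm and the flat rail tops at about 194 mm.
- **Captured in x:** pushing 3 mm each way met resistance on both sides (about 8 N and 5 N), so the lugs are held in the notches.
- **Level:** after release, both long rims measured about 116 mm high and agreed within about 1 mm. Home would be 118 mm and resting on the rails 124 mm, so the 2 mm difference fits the camera calibration.

**Limits:** the two lugs on the base tote's +y side were not clearly in view, so I judged them by depth and level. The last pictures show no sign that the sensor, stapler or notepad moved. I compared them only by eye and did not check the cups, mouse or tape in them.

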